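Touch test on waxed bronzes

ROBOT

A 6-joint arm with a two-finger parallel gripper is mounted at the origin on the work surface. World frame = base frame: x ahead of the robot, y to its left, z up, the work surface at z = 0. Lengths are in m, angles in rad, forces in N, time in s.
With the tool pointing down it reaches from about 0.3 to 0.775 m from the base axis. Payload 14.6 kg.
Tool frame: the origin (TCP) lies at the very end of the fingers, on their centre line; the grasp point (between the pads) lies 19 mm behind it (r.grip_point_offset is the distance from the TCP to the grasp point, in m); z points along the fingers, y is the line along which they close (so a half turn about z gives the same grasp; the last joint's range is limited). The gripper opens to 94 mm and grips with 3 to 60 N. Pads are 16 mm wide; open, the fingers measure 119 mm over their backs; the gripper's body (75 mm by 177 mm) begins 78 mm behind the grasp point.
Start: joints at [1.044, 0.3, 1.521, -0, 1.321, -0.067], TCP at [0.244, 0.493, 0.205] pointing down, gripper open.
Joint ranges: [-3.03, 3.03], [-0.79, 2.21], [0.23, 2.52], [-1.04, 4.18], [0, 3.07], [-2.55, 2.55]. Speed limits (rad/s): [2.22, 2.22, 2.57, 3.14, 3.14, 3.14].

INTERFACE

Orientations are given as a rotation vector (axis times angle).
In Python, from plant import r gives the robot as it stands.
- The arm moves only by the shell command python3 -m inch 'ROWS'. ROWS is text: rows parted by semicolons, each of 7 numbers parted by spaces: the shift along the tool's x, y, z in mm, then the turn, a rotation vector about the tool's x, y, z in degrees, then the opening, from 0 (shut) to 1 (fully open). In form: x y z rx ry rz gripper; .... A call has 1 to 8 rows; each row is the pose to reach, as a shift and turn from the pose commanded when the call began, along the tool's axes at that moment; what a row does not reach only later rows make up. A row lasts 1/10 s, in which the tool goes at most 50 mm and 8.59 degrees, less where a joint would pass 70% of its speed; a pose out of reach is approached as far as the arm can. A call with a gripper value outside its range is refused whole. The fingers move at their own pace and stop on an object; the grip force is fixed at half the most. Time passes only in rows, so rows that repeat a pose let the fingers close. It gives the time, the measured TCP pose, the force, the opening and the grip force at its end, in the units of the state.
- r.get_state(): the state, without advancing time (a new reading comes with each control period).
- r.camera(name): name is "scene" or "top" or "wrist"; returns a dict with "pixels" (420x560x3 uint8, red, green, blue), "range_z" (420x560 float32, m along the optical axis (not along the pixel's ray), 0 where there is no reading), "fx", "fy", "cx", "cy" (pixels), "rvec" (rotation vector, rad) and "tvec" (3), from world to camera coordinates, as OpenCV has them; the wrist camera has in their place "T_tool_cam" (4x4, takes a point from camera to tool coordinates, whose origin is the TCP and whose axes are the flange's). Camera axes: x right, y down, z forward; pixel columns grow to the right and rows downward; lengths in m; the calibration is good to about 2 mm. A picture is of the moment at which its call begins: read the wrist's pose just before it.
- r.finish_job(): hands the job in; it is judged then, once.
Trained networks look in a picture, given as the dict that the camera call returned (one of the last four; its "shot" number tells which), for a name from the list of things; names that differ only in an ending like _2 or _b are one class to them, and where a whole thing is asked for, a point or a joint stands for the part that bears it (a point fixed in the world has none). Each returns a list of dicts, best first, with "score" (0 to 1); they miss things now and then, are a little off and sometimes report something else, mostly with a low value. They report only what shows in the picture. A call takes as long as a camera call. They do not tell look-alikes from the thing itself.
- r.masks_of(query, picture): "mask" (420x560 bool, what is visible of it) and "location" ([column, row] in pixels, amid what is visible of it).
- r.mark_of(query, picture): "location" ([column, row] in pixels: a listed point, or the origin of a listed thing).
The state is a dict: "clock": time; "joint_positions": joint angles; "joint_vel": joint speeds; "effort": joint torques, N m; "position": TCP position; "eef_rot": TCP orientation; "ft_force": force on the tool from outside, world axes, zero at the start; "torque": the same for the moment, N m; "width": opening from 0.0 (shut) to 1.0 (fully open); "finger_force": force on a finger pad.
Only numpy, scipy, OpenCV 4.12 (cv2) and the standard library are available. Lean on these libraries where they do the work, as an engineer would, in place of code of your own. Each camera call takes 0.05 s, during which the arm holds its last target. There are 200 camera calls.

TASK

Check by touch whether the wax on the small bronzes has dried: with a fingertip press lightly from above on the acorn, then on the squirrel's head, then on the toadstool's cap, in that order, each just until you see the bronze dip a few millimetres on its sprung pin, never down to the stop, and let it come back up before the next. The bronze pear is still wet, so do not touch it, and leave the tools, tins and bottles where they are.

Things in the scene. Friction and masses are not known exactly. Their poses are not given: they have to be found in the camera images.
- acorn: Dark bronze acorn, point down, 54 mm across its cap, 62 mm tall, its top 127 mm above the table. Origin at its lower point, 65 mm above the table. z up.
- acorn_top (a point): Top of the acorn: end of the short stalk (12 mm across, 5 mm tall) in the middle of its cap. 127 mm above the table at rest.
- acorn_pin (a joint): Sprung pin (8 mm thick) that the acorn stands on. 0 m when up; grows to its stop at 0.014 m as the bronze is pressed straight down; the bronze moves only up and down, and springs back up by itself. It begins to give at about 1.5 N and the force rises by 0.45 N per mm to about 8 N at the stop.
- acorn_foot: Round turned steel foot fixed to the table, 72 mm across and 12 mm thick at the rim, necked to 24 mm across at its 45 mm high top; origin at the centre of its underside. Bears the acorn.
- squirrel: Dark bronze squirrel sitting up, 95 mm long with its tail, 63 mm wide at most, 108 mm tall; origin under its middle, 65 mm above the table, z up; it looks along its own -x, its bushy tail curls up at +x (tail top 71 mm above the origin, so well below the head, and 35 to 60 mm behind the middle).
- squirrel_head: The squirrel's head: ball of 36 mm with a snout at -x and two small ears; origin at the ball's centre, 155 mm above the table, 8 mm to -x of the squirrel's middle.
- squirrel_head_top (a point): Top of the squirrel's head, the highest point of the squirrel, 173 mm above the table at rest.
- squirrel_pin (a joint): Sprung pin (8 mm thick) that the squirrel stands on. 0 m when up; grows to its stop at 0.014 m as the bronze is pressed straight down; the bronze moves only up and down, and springs back up by itself. It begins to give at about 1.5 N and the force rises by 0.45 N per mm to about 8 N at the stop.
- squirrel_foot: Round turned steel foot fixed to the table, 72 mm across and 12 mm thick at the rim, necked to 24 mm across at its 45 mm high top; origin at the centre of its underside. Bears the squirrel.
- toadstool_cap: Domed round cap of a dark bronze toadstool, 72 mm across and 28 mm high, on a stem about 25 mm thick; origin at the centre of its underside, 105 mm above the table. z up.
- toadstool_top (a point): Top centre of the toadstool's cap, 133 mm above the table at rest.
- toadstool_pin (a joint): Sprung pin (8 mm thick) that the toadstool stands on. 0 m when up; grows to its stop at 0.014 m as the bronze is pressed straight down; the bronze moves only up and down, and springs back up by itself. It begins to give at about 1.5 N and the force rises by 0.45 N per mm to about 8 N at the stop.
- toadstool_foot: Round turned steel foot fixed to the table, 72 mm across and 12 mm thick at the rim, necked to 24 mm across at its 45 mm high top; origin at the centre of its underside. Bears the toadstool.
- pear: Dark bronze pear with a short stalk, 56 mm across, 87 mm tall, its top 152 mm above the table: the wet one, not to be touched. Origin at the middle of its underside, 65 mm above the table.
- pear_pin (a joint): Sprung pin that the pear stands on. 0 m when up; grows to its stop at 0.014 m as the bronze is pressed straight down; the bronze moves only up and down, and springs back up by itself. It begins to give at about 1.5 N and the force rises by 0.45 N per mm to about 8 N at the stop.
- wax_tin: Bystander: low round metal tin, 52 mm across, 35 mm tall, loose; origin at the centre of its underside.
- pigment_jar: Bystander: small jar, 50 mm across, 50 mm tall, loose; origin at the centre of its underside.
- spray_bottle: Bystander: white bottle, 66 mm across, 170 mm tall, loose; origin at the centre of its underside.
- brush: Bystander: paint brush lying across the far side, loose; its length is its own x.
- hammer: Bystander: hammer lying across the far side, loose; its length is its own x.
- scraper: Bystander: flat scraper 170 mm long lying at the near left, loose; its length is its own x.
- screwdriver: Bystander: screwdriver 170 mm long lying at the near right, loose; its length is its own x.
- wedge_block: Bystander: small wooden block, 50 x 40 x 25 mm, loose; origin at the centre of its underside.
Not all that is in view belongs to the job. What is shaped like the acorn_foot but orange is not meant.

How it is judged:
By the outcome, as a careful person would: the job done as asked, in the order asked, and still so for the second after the job is handed in, with the robot touching nothing.
It also fails if it takes over 48 s, if anything falls off the work surface, if the arm or the gripper's body presses on something with over 40 N, if the wrist force passes 120 N, or if a joint passes its speed limit or range.

## Working session

There is one attempt and no reset: what is moved stays moved. The work goes in short steps, Python scripts to look and compute and a shell command to move; the robot and the scene stay as the last step left them, time stands still between calls to the robot, and variables do not carry over. Pictures are saved under pics/ and viewed, at most 10 in all, crops included, and the job is handed in when it is done.

```bash
mkdir -p pics; cat > h.py <<'E'
import numpy as np, cv2
from scipy.spatial.transform import Rotation as R
from plant import r
def w2c(c):
    return R.from_rotvec(np.ravel(c['rvec'])).as_matrix(), np.ravel(c['tvec'])
def cloud(c):
    z=c['range_z']; v,u=np.indices(z.shape)
    p=np.stack([(u-c['cx'])/c['fx']*z,(v-c['cy'])/c['fy']*z,z],-1)
    M,t=w2c(c); return (p-t)@M
def at_h(c,uv,h):
    M,t=w2c(c); d=M.T@np.array([(uv[0]-c['cx'])/c['fx'],(uv[1]-c['cy'])/c['fy'],1]); o=-M.T@t
    return o+d*(h-o[2])/d[2]
E
cat > m.py <<'E'
from h import *
np.set_printoptions(precision=4,suppress=True)
ims=[]
H={'acorn_top':.127,'squirrel_head_top':.173,'toadstool_top':.133}
for n in ['top','scene']:
    c=r.camera(n); P=cloud(c)
    cv2.imwrite(f'pics/{n}.png',c['pixels'][...,::-1])
    for q,h in H.items():
        for d in r.mark_of(q,c)[:3]: print(n,q,round(d['score'],2),np.round(d['location']),at_h(c,d['location'],h))
    for q in ['acorn','squirrel','squirrel_head','toadstool_cap','pear','spray_bottle']:
        for d in r.masks_of(q,c)[:2]:
            p=P[d['mask']&(c['range_z']>0)]
            if len(p): print(n,q,round(d['score'],2),np.round(d['location']),'med',np.median(p,0),'lo',np.percentile(p,3,0),'hi',np.percentile(p,97,0))
s=r.get_state(); print(s['clock'],s['position'],s['eef_rot'],R.from_rotvec(s['eef_rot']).as_matrix(),s['width'],s['ft_force'])
E
python3 m.py
```

```text
top acorn_top 0.88 [392. 307.] [ 0.3654 -0.3045  0.127 ]
top acorn_top 0.7 [453. 225.] [ 0.5409 -0.4468  0.127 ]
top squirrel_head_top 0.71 [212. 224.] [0.5313 0.0725 0.173 ]
top squirrel_head_top 0.6 [214. 220.] [0.5384 0.0707 0.173 ]
top toadstool_top 0.89 [121. 194.] [0.6034 0.2829 0.133 ]
top acorn 0.95 [398. 237.] med [ 0.5114 -0.3251  0.1177] lo [ 0.49   -0.3497  0.1066] hi [ 0.5359 -0.3054  0.128 ]
top acorn 0.7 [386. 308.] med [ 0.3608 -0.2969  0.1177] lo [ 0.3378 -0.3208  0.1079] hi [ 0.3834 -0.2762  0.1271]
top squirrel 0.64 [214. 212.] med [0.5702 0.0904 0.1034] lo [0.5156 0.0496 0.0724] hi [0.5936 0.1118 0.1359]
top squirrel 0.58 [304. 210.] med [ 0.5737 -0.1219  0.1123] lo [ 0.5556 -0.1474  0.0901] hi [ 0.5966 -0.0996  0.14  ]
top squirrel_head 0.83 [211. 222.] med [0.5384 0.0707 0.1479] lo [0.5222 0.0573 0.1339] hi [0.5558 0.0899 0.1541]
top squirrel_head 0.43 [124. 200.] med [0.5947 0.2779 0.1257] lo [0.5678 0.2523 0.1105] hi [0.6268 0.31   0.1342]
top toadstool_cap 0.96 [124. 197.] med [0.5963 0.2784 0.1253] lo [0.5679 0.2524 0.0027] hi [0.6294 0.3141 0.134 ]
top pear
[... 1164 characters left out ...]
 [0.539  0.0689 0.1299] hi [0.559  0.092  0.1545]
scene toadstool_cap 0.96 [389. 280.] med [0.6126 0.2893 0.1237] lo [0.5147 0.2441 0.0049] hi [0.6316 0.3177 0.1336]
scene pear 0.87 [255. 231.] med [ 0.592  -0.1127  0.1076] lo [ 0.5733 -0.1369  0.0841] hi [ 0.6055 -0.097   0.1381]
scene pear 0.69 [216. 193.] med [ 0.5249 -0.317   0.1139] lo [ 0.5062 -0.3374  0.0864] hi [ 0.5377 -0.3021  0.1268]
scene spray_bottle 0.75 [165. 230.] med [ 0.7112 -0.3472  0.0856] lo [ 0.6809 -0.3768  0.0085] hi [ 0.73   -0.3316  0.1698]
1.0 [0.2441 0.4929 0.2054] [-0.716  -3.0589  0.    ] [[-0.8961  0.4438 -0.    ]
 [ 0.4438  0.8961 -0.    ]
 [ 0.     -0.     -1.    ]] 1.000961256755282 [-0.3279  0.1709 -0.0717]
```

View pics/top.png

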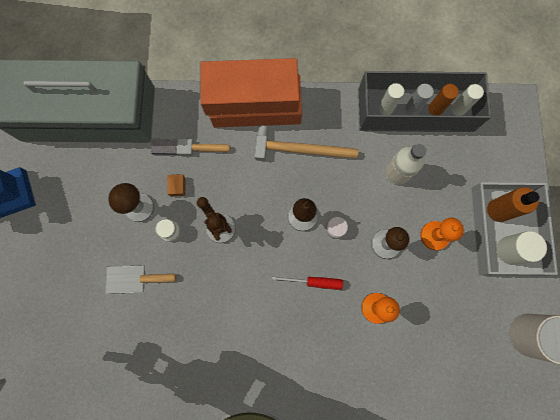

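View pics/scene.png

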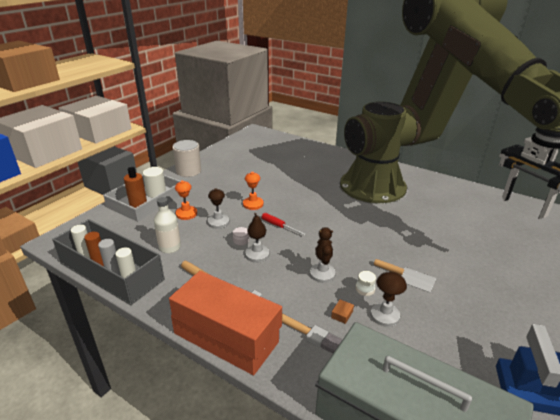

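```bash
cat > s.py <<'E'
from h import *
np.set_printoptions(precision=4,suppress=True)
out=[]
for n,(u,v) in {'top':(210,215),'scene':(322,250)}.items():
    c=r.camera(n); P=cloud(c)
    for nm,x,y in [('sq',.54,.08),('toad',.605,.285),('acorn',.52,-.32)]:
        m=(abs(P[...,0]-x)<.07)&(abs(P[...,1]-y)<.06)&(P[...,2]>.06)&(P[...,2]<.2)
        p=P[m]; z=p[:,2]; top=p[z>z.max()-.004]
        print(n,nm,z.max(),'top',top.mean(0),len(top),'bbox',p.min(0),p.max(0))
        if nm=='sq':
            for a in np.arange(.07,.18,.01):
                k=p[(z>=a)&(z<a+.01)]
                if len(k):print(round(a,3),len(k),k.mean(0)[:2],k.min(0)[:2],k.max(0)[:2])
    k=c['pixels'][v-45:v+45,u-45:u+45,::-1]; out.append(cv2.resize(k,(400,400),interpolation=cv2.INTER_CUBIC))
cv2.imwrite('pics/crop.png',np.hstack(out))
E
python3 s.py
```

```text
top sq 0.15799583129665812 top [0.5421 0.0716 0.1552] 7 bbox [0.5108 0.0452 0.068 ] [0.599  0.1158 0.158 ]
0.07 75 [0.532  0.0666] [0.5108 0.0452] [0.5823 0.106 ]
0.08 47 [0.5644 0.088 ] [0.5234 0.0555] [0.5871 0.1064]
0.09 52 [0.5684 0.0879] [0.5311 0.055 ] [0.5887 0.1083]
0.1 64 [0.542  0.0701] [0.5178 0.0528] [0.5914 0.1084]
0.11 23 [0.5547 0.0802] [0.5279 0.0546] [0.5829 0.1081]
0.12 38 [0.5838 0.1008] [0.5749 0.0914] [0.599  0.1158]
0.13 117 [0.5658 0.0897] [0.5195 0.0554] [0.5983 0.1152]
0.14 126 [0.5391 0.0714] [0.5234 0.057 ] [0.5578 0.0948]
0.15 93 [0.5427 0.075 ] [0.5303 0.0624] [0.5589 0.0945]
top toad 0.13623480439475885 top [0.5988 0.2843 0.1335] 68 bbox [0.5645 0.2474 0.1063] [0.6347 0.3156 0.1362]
top acorn 0.13066384327241354 top [ 0.513  -0.3279  0.1284] 18 bbox [ 0.4873 -0.3546  0.1003] [ 0.5393 -0.3028  0.1307]
scene sq 0.1553811661262018 top [0.5424 0.0799 0.1527] 27 bbox [0.5274 0.0468 0.0667] [0.6012 0.1205 0.1554]
0.07 32 [0.5651 0.0797] [0.5296 0.0468] [0.5881 0.1104]
0.08 38 [0.5724 0.0896] [0.5439 0.0624] [0.5934 0.114 ]
0.09 45 [0.5747 0.09  ] [0.5372 0.0595] [0.5948 0.117 ]
0.1 64 [0.5726 0.092 ] [0.5306 0.0578] [0.5973 0.1173]
0.11 72 [0.5634 0.0885] [0.5274 0.0594] [0.5983 0.1163]
0.12 60 [0.5739 0.0959] [0.5449 0.0692] [0.6012 0.1205]
0.13 80 [0.5745 0.0974] [0.5388 0.0641] [0.5991 0.1196]
0.14 62 [0.5497 0.0807] [0.5294 0.0624] [0.5592 0.0956]
0.15 40 [0.5428 0.0786] [0.5304 0.0642] [0.5571 0.0963]
scene toad 0.13630461544592645 top [0.5999 0.2864 0.1336] 53 bbox [0.5705 0.2517 0.0648] [0.6343 0.3219 0.1363]
scene acorn 0.13087589416947001 top [ 0.5119 -0.3271  0.1286] 6 bbox [ 0.4935 -0.3469  0.0611] [ 0.5414 -0.2987  0.1309]
```

View pics/crop.png

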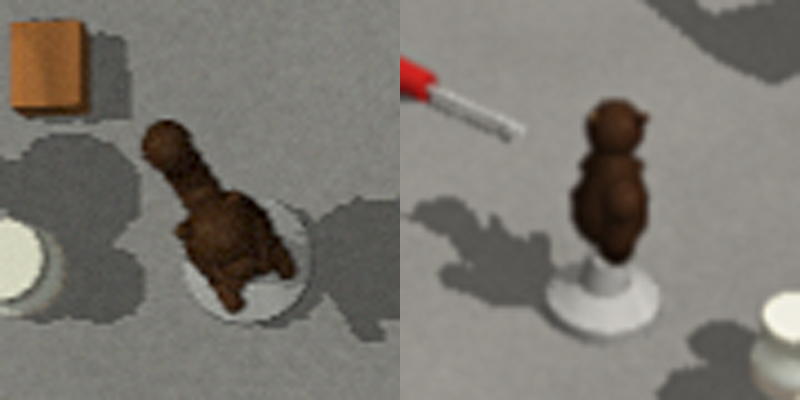

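The top view shows the dark acorn at (398,237), with two orange look-alikes at (440,235) and (380,308). The squirrel is at (216,221) with its tail toward the upper left, the pear is at (304,210) and the toadstool at (124,198). I'll shut the fingers, rise and go to the acorn.

```bash
python3 -m inch '0 0 -60 0 0 0 0;0 0 -60 0 0 0 0;-604 -616 -60 0 0 0 0;-604 -616 -60 0 0 0 0;-604 -616 -60 0 0 0 0;-604 -616 -60 0 0 0 0;-604 -616 -60 0 0 0 0;-604 -616 -60 0 0 0 0'
```

```text
clock: 1.9
position: [0.3373, 0.2059, 0.2656]
eef_rot: [0.715, 3.058, 0.001]
ft_force: [0.3, 1.1, 0.4]
width: 0.354
finger_force: 0.0
```

```bash
python3 -m inch '-390 -397 0 0 0 0 0;-390 -397 0 0 0 0 0;-390 -397 0 0 0 0 0;-390 -397 0 0 0 0 0;-390 -397 0 0 0 0 0;-390 -397 0 0 0 0 0;-390 -397 0 0 0 0 0;-390 -397 0 0 0 0 0' && cat > e.py <<'E'
from h import *; import sys
s=r.get_state(); M=R.from_rotvec(s['eef_rot']).as_matrix(); g=np.array(list(map(float,sys.argv[1:4])))
print(s['clock'],np.round(s['position'],4),'rows mm',np.round(M.T@(g-s['position'])*1e3,1),'F',np.round(s['ft_force'],2),s['width'],np.round(s['joint_positions'],2))
E
python3 e.py .5122 -.327 .150
```

```text
clock: 2.7
position: [0.462, -0.1747, 0.2656]
eef_rot: [0.716, 3.058, -0.0]
ft_force: [0.9, 0.8, -0.5]
width: 0.006
finger_force: 0.0
2.7 [ 0.462  -0.1747  0.2656] rows mm [-112.5 -114.2  115.7] F [ 0.9   0.79 -0.49] 0.00550327708682475 [-0.44  0.13  1.59  0.    1.42 -1.55]
```

```bash
python3 -m inch '-112 -114 0 0 0 0 0;-112 -114 0 0 0 0 0;-112 -114 0 0 0 0 0;-112 -114 0 0 0 0 0;-112 -114 0 0 0 0 0;-112 -114 40 0 0 0 0;-112 -114 80 0 0 0 0;-112 -114 105 0 0 0 0' && python3 -m inch '0 0 0 0 0 0 0;0 0 0 0 0 0 0' && python3 e.py .5122 -.327 .13; python3 - <<'E'
from h import *
c=r.camera('wrist'); cv2.imwrite('pics/w1.png',c['pixels'][...,::-1]); print(np.round(c['T_tool_cam'],3),c['fx'],c['cx'],c['cy'])
c=r.camera('scene'); cv2.imwrite('pics/s1.png',cv2.resize(c['pixels'][150:250,170:290,::-1],None,fx=5,fy=5))
E
```

```text
clock: 3.5
position: [0.5109, -0.322, 0.1583]
eef_rot: [-0.713, -3.058, -0.001]
ft_force: [0.7, 0.2, 0.2]
width: 0.003
finger_force: 0.0
clock: 3.7
position: [0.512, -0.3235, 0.162]
eef_rot: [0.714, 3.058, -0.001]
ft_force: [-1.0, -0.9, 1.1]
width: 0.002
finger_force: 0.0
3.7 [ 0.512  -0.3235  0.162 ] rows mm [-1.7 -3.1 32. ] F [-0.99 -0.93  1.13] 0.0016245573576734408 [-0.62  0.46  1.41  0.    1.28 -1.74]
[[-0.001 -0.961 -0.277  0.08 ]
 [ 1.    -0.002  0.001  0.   ]
 [-0.001 -0.277  0.961 -0.179]
 [ 0.     0.     0.     1.   ]] 324.2446435784014 285.66963365344594 209.64677063826062
```

View pics/s1.png

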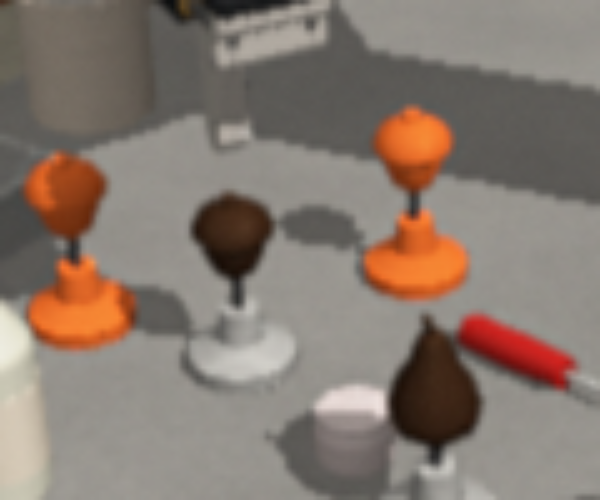

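View pics/w1.png

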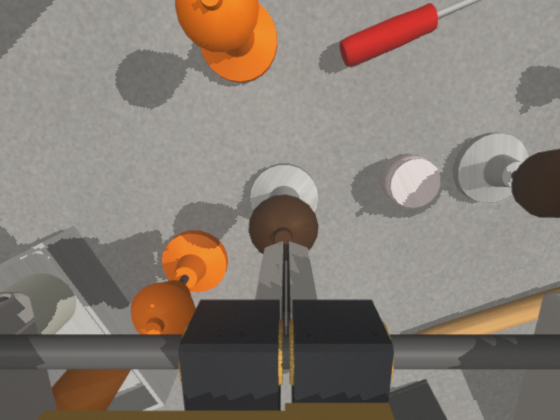

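The scene crop shows the fingertip (232,140) straight above the dark acorn's stalk (232,195). In the wrist view the stalk is at (283,235), just in front of the tip. I'll check this numerically.

```bash
cat > w.py <<'E'
from h import *; import sys
# highest bronze top near goal, from wrist and scene depth: w.py x y zmin zmax
x,y,a,b=map(float,sys.argv[1:5])
s=r.get_state(); M=R.from_rotvec(s['eef_rot']).as_matrix(); c=r.camera('wrist')
z=c['range_z']; v,u=np.indices(z.shape)
p=np.stack([(u-c['cx'])/c['fx']*z,(v-c['cy'])/c['fy']*z,z,np.ones_like(z)],-1)@np.array(c['T_tool_cam']).T
W={'wrist':(p[...,:3]@M.T+s['position'],c)}
for n in ['scene','top']:
    c2=r.camera(n); W[n]=(cloud(c2),c2)
for n,(P,c) in W.items():
    dark=c['pixels'].astype(int).sum(-1)<270
    red=c['pixels'][...,0].astype(int)-c['pixels'][...,2]>8
    m=dark&red&(np.hypot(P[...,0]-x,P[...,1]-y)<.04)&(P[...,2]>a)&(P[...,2]<b)
    q=P[m]
    if len(q)<3: print(n,len(q)); continue
    t=q[q[:,2]>np.percentile(q[:,2],99.5)-.004]
    print(n,len(q),'top',np.round(t.mean(0),4),'p99',round(np.percentile(q[:,2],99),4),'mean',np.round(q.mean(0),4),'min',np.round(q.min(0),4),'max',np.round(q.max(0),4))
S=[r.get_state()['ft_force'] for _ in range(3)]; print(s['clock'],np.round(s['position'],4),np.round(S,2).tolist())
E
python3 w.py .5122 -.327 .1 .14
```

```text
wrist 2970 top [ 0.512  -0.3256  0.1267] p99 0.1276 mean [ 0.5061 -0.3227  0.1168] min [ 0.4866 -0.3522  0.1049] max [ 0.5367 -0.2997  0.1287]
scene 150 top [ 0.5152 -0.3243  0.1266] p99 0.128 mean [ 0.5217 -0.3184  0.1154] min [ 0.4946 -0.3455  0.101 ] max [ 0.5405 -0.301   0.1287]
top 74 top [ 0.5218 -0.3131  0.1186] p99 0.1203 mean [ 0.5207 -0.3097  0.1137] min [ 0.5047 -0.3192  0.1056] max [ 0.5344 -0.3026  0.1207]
3.8 [ 0.5123 -0.3241  0.1629] [[-0.22, -0.55, -0.13], [-0.22, -0.55, -0.13], [-0.22, -0.55, -0.13]]
```

```bash
python3 -m inch '0 -2 12 0 0 0 0;0 -2 22 0 0 0 0;0 -2 28 0 0 0 0;0 -2 30 0 0 0 0;0 -2 30 0 0 0 0'; python3 -m inch '0 0 2 0 0 0 0;0 0 4 0 0 0 0;0 0 4 0 0 0 0'; python3 w.py .512 -.326 .1 .14
```

```text
clock: 4.45
position: [0.5106, -0.326, 0.13]
eef_rot: [-0.716, -3.058, -0.001]
ft_force: [-0.3, -0.7, 0.3]
width: 0.006
finger_force: 0.0
clock: 4.75
position: [0.5109, -0.3261, 0.1266]
eef_rot: [0.716, 3.058, -0.0]
ft_force: [0.5, 0.6, 1.3]
width: 0.003
finger_force: 0.8
wrist 3014 top [ 0.503  -0.3239  0.1338] p99 0.1216 mean [ 0.5033 -0.321   0.1141] min [ 0.4861 -0.3524  0.1007] max [ 0.5382 -0.2996  0.1389]
scene 152 top [ 0.5147 -0.3236  0.129 ] p99 0.1284 mean [ 0.5219 -0.3186  0.1146] min [ 0.4915 -0.3489  0.1007] max [ 0.5387 -0.3006  0.1325]
top 34 top [ 0.5189 -0.3088  0.1176] p99 0.1193 mean [ 0.5199 -0.3074  0.1107] min [ 0.5073 -0.3183  0.1046] max [ 0.5369 -0.3033  0.1198]
4.75 [ 0.5109 -0.3261  0.1266] [[0.51, -1.2, 2.02], [0.51, -1.2, 2.02], [0.51, -1.2, 2.02]]
```

```bash
python3 -m inch '0 0 2 0 0 0 0;0 0 4 0 0 0 0;0 0 5 0 0 0 0;0 0 5 0 0 0 0;0 0 5 0 0 0 0'; python3 w.py .512 -.326 .1 .14
```

```text
clock: 5.4
position: [0.5108, -0.3261, 0.1216]
eef_rot: [0.716, 3.059, -0.0]
ft_force: [1.9, 0.3, 3.5]
width: 0.01
finger_force: 1.9
wrist 3004 top [ 0.5028 -0.3243  0.1333] p99 0.1224 mean [ 0.5034 -0.321   0.1093] min [ 0.4865 -0.3527  0.1   ] max [ 0.5381 -0.2996  0.1399]
scene 135 top [ 0.5152 -0.3234  0.1209] p99 0.1226 mean [ 0.5219 -0.3183  0.1109] min [ 0.497  -0.3445  0.1002] max [ 0.5401 -0.2992  0.1232]
top 34 top [ 0.5206 -0.3099  0.1111] p99 0.1124 mean [ 0.5194 -0.307   0.1059] min [ 0.5078 -0.3171  0.1   ] max [ 0.5353 -0.3025  0.1129]
5.4 [ 0.5108 -0.3261  0.1216] [[1.08, -0.22, 4.59], [1.08, -0.22, 4.59], [1.08, -0.22, 4.59]]
```

Cameras and force agree: the acorn is down about 5 mm at about 4 N. I'll release it and lift.

```bash
python3 -m inch '0 0 -4 0 0 0 0;0 0 -10 0 0 0 0;0 0 -40 0 0 0 0;0 0 -85 0 0 0 0;0 0 -130 0 0 0 0;0 0 -130 0 0 0 0;0 0 -130 0 0 0 0'; python3 w.py .512 -.326 .1 .14;  python3 -m inch '150 377 0 0 0 0 0;150 377 0 0 0 0 0;150 377 0 0 0 0 0;150 377 0 0 0 0 0;150 377 0 0 0 0 0;150 377 0 0 0 0 0;150 377 0 0 0 0 0;150 377 0 0 0 0 0'
```

```text
clock: 6.25
position: [0.5106, -0.326, 0.2518]
eef_rot: [0.716, 3.059, -0.0]
ft_force: [-0.3, -0.5, -0.8]
width: 0.007
finger_force: 0.0
wrist 1976 top [ 0.5127 -0.326   0.1268] p99 0.1277 mean [ 0.5104 -0.3248  0.117 ] min [ 0.4871 -0.3524  0.1051] max [ 0.5392 -0.2999  0.1287]
scene 151 top [ 0.5145 -0.3245  0.1287] p99 0.1297 mean [ 0.5218 -0.3182  0.1153] min [ 0.4951 -0.3443  0.1001] max [ 0.5408 -0.2986  0.1301]
top 321 top [ 0.5139 -0.3286  0.1281] p99 0.1294 mean [ 0.5149 -0.3202  0.1172] min [ 0.4874 -0.3483  0.1048] max [ 0.5395 -0.303   0.1316]
6.25 [ 0.5106 -0.326   0.2518] [[0.36, 0.6, 0.43], [0.36, 0.6, 0.43], [0.36, 0.6, 0.43]]
clock: 7.2
position: [0.5425, 0.0746, 0.2503]
eef_rot: [-0.716, -3.057, 0.001]
ft_force: [0.5, -0.5, 0.4]
width: 0.006
finger_force: 0.0
```

```bash
python3 -m inch '0 0 0 0 0 0 0'; python3 w.py .544 .079 .139 .2; python3 - <<'E'
from h import *
c=r.camera('wrist'); cv2.imwrite('pics/w2.png',c['pixels'][...,::-1])
E
```

```text
clock: 7.3
position: [0.5425, 0.0775, 0.2501]
eef_rot: [-0.707, -3.058, -0.0]
ft_force: [0.6, 0.1, 0.6]
width: 0.003
finger_force: 0.0
wrist 1144 top [0.5421 0.0781 0.1513] p99 0.1533 mean [0.5393 0.0778 0.148 ] min [0.5225 0.0598 0.139 ] max [0.5589 0.0974 0.1543]
scene 97 top [0.5458 0.0786 0.1523] p99 0.1546 mean [0.5489 0.0808 0.1475] min [0.5346 0.0651 0.139 ] max [0.5594 0.0968 0.1548]
top 0
7.3 [0.5425 0.0775 0.2501] [[-0.53, -0.83, -0.36], [-0.53, -0.83, -0.36], [-0.53, -0.83, -0.36]]
```

View pics/w2.png

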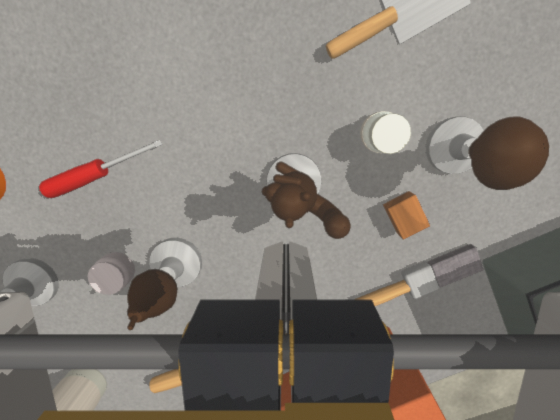

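The wrist view shows the squirrel's round head at (292,197), ears and paws above it, and the tail at (337,227). Depth puts the head top near 0.154 m, not the 0.173 m given. I'll come down stepwise and watch the force from 0.18 on.

```bash
python3 -m inch '0 2 30 0 0 0 0;0 2 55 0 0 0 0;0 2 67 0 0 0 0;0 2 70 0 0 0 0;0 2 70 0 0 0 0'; for i in 1; do python3 -m inch '0 0 2 0 0 0 0;0 0 4 0 0 0 0;0 0 6 0 0 0 0;0 0 6 0 0 0 0'; done; python3 w.py .544 .079 .135 .18
```

```text
clock: 8.0
position: [0.5443, 0.0738, 0.182]
eef_rot: [0.717, 3.058, 0.0]
ft_force: [0.7, 1.5, 0.3]
width: 0.003
finger_force: 0.0
clock: 8.4
position: [0.544, 0.0744, 0.1754]
eef_rot: [-0.716, -3.059, 0.0]
ft_force: [-0.1, 0.7, -0.4]
width: 0.003
finger_force: 0.0
wrist 1876 top [0.5372 0.0778 0.1769] p99 0.1537 mean [0.5347 0.0786 0.1465] min [0.5192 0.0597 0.135 ] max [0.5562 0.0977 0.1799]
scene 112 top [0.5453 0.0762 0.1531] p99 0.1549 mean [0.5494 0.0806 0.1458] min [0.5361 0.0642 0.1353] max [0.5594 0.0955 0.1556]
top 0
8.4 [0.544  0.0744 0.1754] [[0.16, -0.73, -0.37], [0.16, -0.73, -0.37], [0.16, -0.73, -0.37]]
```

```bash
python3 -m inch '2 4 0 0 0 0 0;2 4 2 0 0 0 0;2 4 4 0 0 0 0;2 4 4 0 0 0 0';  python3 - <<'E'
from h import *
c=r.camera('scene'); cv2.imwrite('pics/s2.png',cv2.resize(c['pixels'][180:290,270:390,::-1],None,fx=5,fy=5))
c=r.camera('scene');s=[r.get_state()['ft_force'][2]]
for _ in range(4): r.camera('scene'); s.append(r.get_state()['ft_force'][2])
print(np.round(s,2))
E
```

```text
clock: 8.95
position: [0.5438, 0.0789, 0.171]
eef_rot: [-0.716, -3.058, 0.0]
ft_force: [-0.3, -0.7, 0.3]
width: 0.007
finger_force: 0.0
[0.47 0.08 0.23 0.42 0.94]
```

View pics/s2.png

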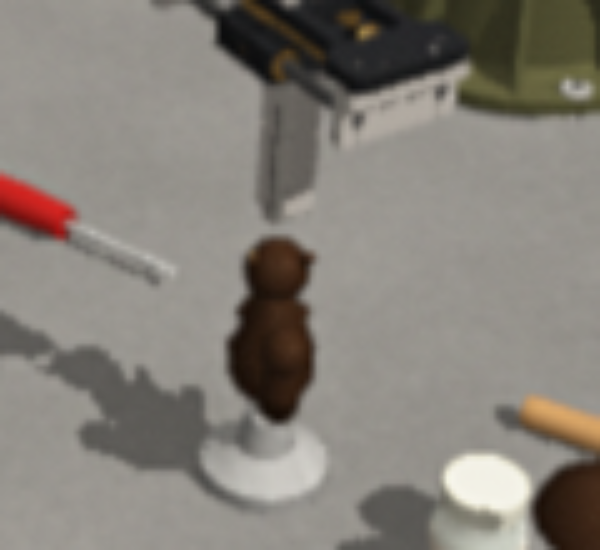

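The tip (285,215 in the crop) is centred over the head (278,240) with a clear gap. The head really is lower than described, so I'll continue down.

```bash
python3 -m inch '0 0 4 0 0 0 0;0 0 8 0 0 0 0;0 0 12 0 0 0 0;0 0 12 0 0 0 0'; python3 -m inch '0 0 2 0 0 0 0;0 0 4 0 0 0 0;0 0 4 0 0 0 0;0 0 4 0 0 0 0'; cat > f.py <<'E'
from h import *
F=[];Z=[]
for _ in range(4): r.camera('scene'); s=r.get_state(); F.append(s['ft_force'][2]);Z.append(s['position'][2])
print('Fz',np.round(np.mean(F),2),'z',np.round(np.mean(Z),4))
E
python3 f.py; python3 w.py .544 .079 .12 .158
```

```text
clock: 9.65
position: [0.5437, 0.0789, 0.1586]
eef_rot: [-0.716, -3.058, 0.001]
ft_force: [0.6, -0.3, -0.0]
width: 0.003
finger_force: 0.0
clock: 10.05
position: [0.544, 0.0789, 0.1555]
eef_rot: [0.716, 3.059, 0.0]
ft_force: [0.6, 0.1, -0.7]
width: -0.002
finger_force: 0.0
Fz -0.05 z 0.1555
wrist 1855 top [0.5357 0.0831 0.1505] p99 0.1522 mean [0.5324 0.0792 0.1429] min [0.518  0.0585 0.1202] max [0.5798 0.1053 0.1573]
scene 151 top [0.5466 0.0806 0.1523] p99 0.1545 mean [0.5511 0.0819 0.1394] min [0.5365 0.0656 0.12  ] max [0.5617 0.0959 0.1547]
top 0
10.25 [0.544  0.0789 0.1555] [[-0.82, 0.88, 0.1], [-0.82, 0.88, 0.1], [-0.82, 0.88, 0.1]]
```

```bash
python3 -m inch '0 0 1 0 0 0 0;0 0 2 0 0 0 0;0 0 2 0 0 0 0;0 0 2 0 0 0 0';python3 f.py; python3 -m inch '0 0 1 0 0 0 0;0 0 2 0 0 0 0;0 0 2 0 0 0 0;0 0 2 0 0 0 0'; python3 f.py; python3 w.py .544 .079 .12 .158
```

```text
clock: 10.8
position: [0.544, 0.0789, 0.1534]
eef_rot: [-0.716, -3.059, 0.0]
ft_force: [0.1, 0.2, -0.2]
width: 0.006
finger_force: 0.0
Fz 0.31 z 0.1535
clock: 11.4
position: [0.544, 0.0789, 0.1515]
eef_rot: [0.716, 3.059, 0.0]
ft_force: [0.0, 0.3, 1.7]
width: 0.007
finger_force: 0.9
Fz 2.18 z 0.1515
wrist 1833 top [0.5364 0.0851 0.1498] p99 0.1508 mean [0.5318 0.0789 0.1413] min [0.5182 0.0588 0.1203] max [0.5795 0.1051 0.1576]
scene 136 top [0.5498 0.0783 0.1532] p99 0.154 mean [0.5512 0.0816 0.1397] min [0.5318 0.0632 0.1203] max [0.5605 0.0956 0.1565]
top 0
11.6 [0.544  0.0789 0.1515] [[-0.65, 0.17, 1.38], [-0.65, 0.17, 1.38], [-0.65, 0.17, 1.38]]
```

```bash
python3 -m inch '0 0 2 0 0 0 0;0 0 4 0 0 0 0;0 0 4 0 0 0 0;0 0 4 0 0 0 0';python3 f.py; python3 w.py .544 .079 .12 .158
```

```text
clock: 12.15
position: [0.544, 0.0789, 0.1475]
eef_rot: [0.716, 3.059, -0.0]
ft_force: [-0.4, -0.1, 3.2]
width: 0.004
finger_force: 1.8
Fz 3.85 z 0.1475
wrist 1810 top [0.5365 0.0814 0.152 ] p99 0.1481 mean [0.5312 0.0786 0.1378] min [0.5179 0.0589 0.12  ] max [0.5792 0.1044 0.1569]
scene 128 top [0.5545 0.078  0.1539] p99 0.1536 mean [0.5509 0.0815 0.1375] min [0.5341 0.0639 0.1202] max [0.5617 0.0966 0.1565]
top 0
12.35 [0.544  0.0789 0.1475] [[0.6, -0.62, 3.52], [0.6, -0.62, 3.52], [0.6, -0.62, 3.52]]
```

The squirrel's head is down about 5 mm at 3.9 N. I'll release it and go to the toadstool.

```bash
python3 -m inch '0 0 -4 0 0 0 0;0 0 -10 0 0 0 0;0 0 -40 0 0 0 0;0 0 -70 0 0 0 0;0 0 -70 0 0 0 0;0 0 -70 0 0 0 0'; python3 w.py .544 .079 .12 .158;  python3 -m inch '40 210 0 0 0 0 0;40 210 0 0 0 0 0;40 210 0 0 0 0 0;40 210 0 0 0 0 0;40 210 0 0 0 0 0;40 210 0 0 0 0 0;40 210 0 0 0 0 0;40 210 0 0 0 0 0'; python3 w.py .601 .285 .11 .16; python3 e.py .601 .285 .136
```

```text
clock: 13.1
position: [0.5439, 0.0789, 0.2176]
eef_rot: [0.716, 3.059, 0.0]
ft_force: [-0.5, 0.6, -0.7]
width: 0.001
finger_force: 0.0
wrist 1713 top [0.5416 0.0783 0.1512] p99 0.1533 mean [0.5378 0.0777 0.1457] min [0.5183 0.0584 0.1202] max [0.5796 0.1048 0.154 ]
scene 159 top [0.546  0.0792 0.1526] p99 0.1544 mean [0.5505 0.0817 0.1404] min [0.5343 0.065  0.12  ] max [0.5611 0.0958 0.1552]
top 0
13.1 [0.5439 0.0789 0.2176] [[-0.14, 0.77, -0.33], [-0.14, 0.77, -0.33], [-0.14, 0.77, -0.33]]
clock: 14.05
position: [0.6013, 0.2835, 0.2174]
eef_rot: [-0.718, -3.058, 0.001]
ft_force: [0.6, 0.1, 0.7]
width: 0.004
finger_force: 0.0
wrist 4479 top [0.5982 0.2875 0.1313] p99 0.1334 mean [0.5944 0.2893 0.1252] min [0.5637 0.253  0.11  ] max [0.6317 0.3224 0.1346]
scene 515 top [0.6006 0.2878 0.1328] p99 0.1347 mean [0.611  0.2896 0.1242] min [0.5762 0.2528 0.1102] max [0.6347 0.3214 0.1359]
top 530 top [0.5977 0.2788 0.1328] p99 0.1345 mean [0.5923 0.272  0.124 ] min [0.5641 0.2497 0.11  ] max [0.634  0.3095 0.1359]
14.05 [0.6013 0.2835 0.2174] [[0.25, -0.2, 0.8], [0.25, -0.2, 0.8], [0.25, -0.2, 0.8]]
14.2 [0.6015 0.2838 0.2178] rows mm [ 1.   0.9 81.8] F [ 0.25 -0.2   0.8 ] 0.0057789936346090915 [ 0.39  0.56  1.13 -0.    1.45 -0.72]
```

```bash
python3 -m inch '3 2 30 0 0 0 0;3 2 60 0 0 0 0;3 2 74 0 0 0 0;3 2 80 0 0 0 0;3 2 80 0 0 0 0;3 2 80 0 0 0 0'; python3 f.py; python3 -m inch '0 0 2 0 0 0 0;0 0 4 0 0 0 0;0 0 4 0 0 0 0;0 0 4 0 0 0 0'; python3 f.py
```

```text
clock: 14.8
position: [0.6001, 0.2881, 0.1389]
eef_rot: [0.716, 3.057, 0.002]
ft_force: [0.6, 0.8, 1.0]
width: 0.006
finger_force: 0.0
Fz 0.16 z 0.1387
clock: 15.4
position: [0.5995, 0.2879, 0.1334]
eef_rot: [-0.716, -3.059, 0.0]
ft_force: [0.4, -0.5, 0.1]
width: 0.006
finger_force: 0.0
Fz -0.28 z 0.1334
```

```bash
python3 -m inch '0 0 2 0 0 0 0;0 0 2 0 0 0 0;0 0 2 0 0 0 0'; python3 f.py; python3 -m inch '0 0 2 0 0 0 0;0 0 3 0 0 0 0;0 0 3 0 0 0 0;0 0 3 0 0 0 0'; python3 f.py;  python3 w.py .599 .286 .1 .14
```

```text
clock: 15.9
position: [0.5996, 0.288, 0.1316]
eef_rot: [0.716, 3.059, 0.0]
ft_force: [0.2, -0.3, 1.9]
width: 0.004
finger_force: 1.1
Fz 2.44 z 0.1316
clock: 16.5
position: [0.5996, 0.288, 0.1285]
eef_rot: [0.716, 3.059, 0.0]
ft_force: [-0.1, 1.0, 3.9]
width: 0.003
finger_force: 1.8
Fz 3.48 z 0.1285
wrist 6192 top [0.5906 0.2903 0.1257] p99 0.1278 mean [0.5873 0.2926 0.119 ] min [0.5634 0.2519 0.1038] max [0.629  0.3226 0.1395]
scene 481 top [0.6075 0.2839 0.133 ] p99 0.1338 mean [0.6144 0.29   0.1182] min [0.5817 0.2521 0.1022] max [0.6352 0.3211 0.1364]
top 46 top [0.5812 0.2948 0.1159] p99 0.1171 mean [0.5792 0.273  0.1089] min [0.5658 0.2498 0.1024] max [0.6006 0.3121 0.1173]
16.7 [0.5996 0.2879 0.1285] [[-0.69, 0.26, 3.97], [-0.69, 0.26, 3.97], [-0.69, 0.26, 3.97]]
```

```bash
python3 -m inch '0 0 1 0 0 0 0;0 0 1 0 0 0 0;0 0 1 0 0 0 0'; python3 f.py; python3 -m inch '0 0 -4 0 0 0 0;0 0 -10 0 0 0 0;0 0 -40 0 0 0 0;0 0 -80 0 0 0 0;0 0 -100 0 0 0 0;0 0 -100 0 0 0 0;0 0 -100 0 0 0 0'; python3 w.py .599 .286 .1 .16; python3 - <<'E'
from h import *
c=r.camera('scene'); cv2.imwrite('pics/end.png',c['pixels'][...,::-1])
E
```

```text
clock: 17.15
position: [0.5996, 0.288, 0.1275]
eef_rot: [0.716, 3.059, 0.0]
ft_force: [0.7, -0.4, 4.8]
width: 0.009
finger_force: 2.0
Fz 3.87 z 0.1275
clock: 18.05
position: [0.5992, 0.2878, 0.2266]
eef_rot: [-0.716, -3.058, 0.001]
ft_force: [-0.5, -0.8, -0.2]
width: 0.004
finger_force: 0.0
wrist 4197 top [0.5984 0.2878 0.1313] p99 0.1332 mean [0.5943 0.2895 0.1251] min [0.5636 0.2531 0.1083] max [0.6321 0.3226 0.1344]
scene 545 top [0.6    0.2869 0.1324] p99 0.1345 mean [0.6118 0.2897 0.1234] min [0.5772 0.2525 0.1059] max [0.6352 0.3213 0.1365]
top 633 top [0.5976 0.282  0.133 ] p99 0.1349 mean [0.5939 0.2747 0.1247] min [0.5642 0.2488 0.1076] max [0.635  0.3133 0.1364]
18.05 [0.5992 0.2878 0.2266] [[-0.32, 0.25, 0.15], [-0.32, 0.25, 0.15], [-0.32, 0.25, 0.15]]
```

View pics/end.png

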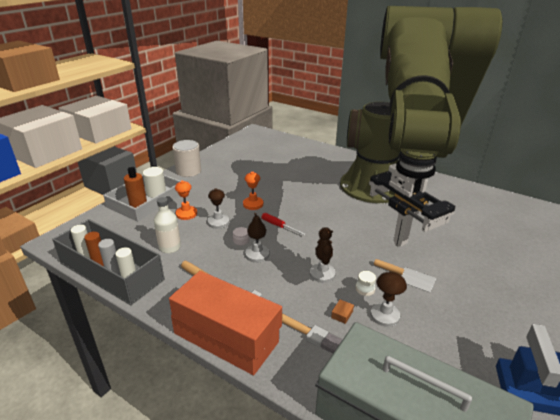

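All three bronzes are back up, everything else is where it stood, and the fingertip (403,240) hangs clear above the toadstool (390,283).

```bash
python3 -c "from plant import r; print(r.finish_job())"
```

```text
the job is handed in; nothing more can be done
None
```

I pressed the acorn, the squirrel's head and the toadstool's cap in that order, each about 5 mm down at roughly 4 N; each sprang back before the next, I never went near the pear or the other things, and the job was handed in at about 18 s.

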